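Clamp a lock cylinder in the ratchet bench clamp

ROBOT

A 6-joint arm with a two-finger parallel gripper is mounted at the origin on a cart in front of the work surface, level with it; the furniture and walls round the work are solid. World frame = base frame: x ahead of the robot, y to its left, z up, the work surface at z = 0. Lengths are in m, angles in rad, forces in N, time in s.
With the tool pointing down it reaches from about 0.25 to 0.725 m from the base axis. Payload 4 kg.
Tool frame: the origin (TCP) lies midway between the tips of the shut fingers; the grasp point (between the pads) lies 19 mm behind it (hold_point_z is the z of the grasp point in the tool frame, in m); z points along the fingers, y is the line along which they close (so a half turn about z gives the same grasp; the last joint's range is limited). The gripper opens to 85 mm and grips with 20 to 120 N. Pads are 22 mm wide; open, the fingers measure 114 mm over their backs; the gripper's body (76 mm by 85 mm) begins 54 mm behind the grasp point. The pads swing forward as they close: fully open they stand 13 mm farther back than shut.
Start: joints at [-1.321, 0.241, 0.005, 1.335, 0, 1.571], TCP at [0.124, -0.484, 0.231] pointing down, gripper open.
Joint ranges: [-2.72, 2.72], [-1.05, 1.87], [-1.09, 1.28], [-1.99, 2.15], [-1.42, 1.44], [-3.14, 3.14]. Speed limits (rad/s): [2.79, 2.79, 3.14, 3.14, 3.14, 3.14].

INTERFACE

Orientations are given as a unit quaternion [w, x, y, z].
In Python, from cell import * gives the robot as it stands.
- The arm moves only by the tool move_arm, never from a script. Its arguments are lists of equal length, an entry for each row: "dp": the shift along the world's x, y, z in m, a list of three; "spin": the turn about the world's z in rad; "fingers": the closure, from 0 (fully open) to 1 (shut). A call has 1 to 20 rows; each row is the pose to reach, as a shift and turn from the pose commanded when the call began; what a row does not reach only later rows make up. A row lasts 1/10 s, in which the tool goes at most 50 mm and 8.59 degrees, less where a joint would pass 70% of its speed; a pose out of reach is approached as far as the arm can. A call with a gripper value outside its range is refused whole. The fingers move at their own pace and stop on an object; the grip force is fixed at half the most. Time passes only in rows, so rows that repeat a pose let the fingers close. It gives the time, the measured TCP pose, the force, the opening and the grip force at its end, in the units of the state.
- get_obs(): the state, without advancing time (a new reading comes with each control period).
- camera(name): name is "side" or "top"; returns a dict with "frame" (400x640x3 uint8, red, green, blue), "range_z" (400x640 float32, m along the optical axis (not along the pixel's ray), 0 where there is no reading), "camera_matrix" (3x3 intrinsics, pixels), "k1" (the pictures are not rectified: a ray, as slopes to the right and down, at radius r is drawn at 1 + k1 r^2 times it, then the intrinsics apply), "T" (4x4, takes a point from camera to world coordinates). Camera axes: x right, y up, looking along -z (the intrinsics and any distortion apply to the point x, -y, -z); pixel columns grow to the right and rows downward; lengths in m; the calibration is good to about 2 mm. A picture is of the moment at which its call begins.
- hand_in(): hands the job in; it is judged then, once.
Trained networks look in the newest picture that a camera, given by its name, has taken for a name from the list of things; names that differ only in an ending like _2 or _b are one class to them, and where a whole thing is asked for, a point or a joint stands for the part that bears it (a point fixed in the world has none). Each returns a list of dicts, best first, with "conf" (0 to 1); they miss things now and then, are a little off and sometimes report something else, mostly with a low value. They report only what shows in the picture. A call takes as long as a camera call. They do not tell look-alikes from the thing itself.
- search_frame(camera, target): "bbox" ([left, top, right, bottom] in pixels, round what is visible of it).
- outline_of(camera, target): "mask" (400x640 bool, what is visible of it) and "bbox" ([left, top, right, bottom] in pixels, round what is visible of it).
- pinpoint(camera, target): "uv" ([column, row] in pixels: a listed point, or the origin of a listed thing).
The state is a dict: "clock": time; "q": joint angles; "qd": joint speeds; "joint_torque": joint torques, N m; "tcp_pos": TCP position; "eef_rot": TCP orientation; "ft_force": force on the tool from outside, world axes, zero at the start; "torque": the same for the moment, N m; "opening": finger opening in m; "gripper_force": force on a finger pad.
Only numpy, scipy, OpenCV 4.12 (cv2) and the standard library are available. Lean on these libraries where they do the work, as an engineer would, in place of code of your own. Each camera call takes 0.05 s, during which the arm holds its last target. There are 200 camera calls.

TASK

Lay the lock cylinder upright on its narrow edge in the channel of the blue bench clamp, lengthwise between the two jaws, and let go of it. Then pump the clamp's red trigger (squeeze it towards the black grip post, let it spring back, and again) until the jaw holds the cylinder against the fixed jaw with the spring of its pad about half pushed in; never let the pad go all the way in, or the cylinder is crushed. Move the jaw only by its trigger, leave everything else where it is, and finish while still holding the trigger squeezed: do not let go at the end.

Things in the scene. Friction and masses are not known exactly. Their poses are not given: they have to be found in the camera images.
- clamp: Blue bench clamp, fixed to the worktop. Origin on the worktop; +x is the way the moving jaw travels, from trigger to fixed jaw, z up. Grey bed plate: x -170 to +150 mm, y +-45, 10 mm thick. Fixed jaw: rubber face at x = 125 mm, top 52 mm high. Blue slideway under trigger and grip post: x -150 to -34 mm, y +-22, up to z = 50 mm; the jaw's head ahead of it is 46 mm high.
- channel (a point): Point on the channel floor (10 mm above the worktop, clamp x 85.5 mm, y 0), axes as the clamp: a good place for the middle of the cylinder's underside, its end then about 5 mm from the fixed jaw (the pumped jaw pushes it up to that). The channel: two ribs along clamp x, from 35 to 119 mm, 26 mm apart inside, 5 mm thick, 6 mm high above the floor.
- lock_mid (a point): Middle of the loose lock cylinder (euro profile, satin metal, 17 x 71 x 33 mm, 0.21 kg), 16.5 mm above its underside. Its y is its length (its end faces press at about 68 mm; goes along the clamp's x, either end first), x its 17 mm width, z up. The round barrel, 17 mm across, is on top, centred 24 mm above the underside; below it a 10 mm web. Starts standing upright so on the worktop.
- lock: The same lock cylinder: origin at the centre of its underside, axes as above.
- trigger_mid (a point): Middle of the red trigger paddle, 74 mm above the worktop; moves with the trigger. Paddle 14 mm thick along clamp x, 26 mm wide, upright from z = 46 to 95 mm. At rest at clamp x = -109 mm.
- grip_post (a point): Middle of the fixed black grip post, 74 mm above the worktop at clamp x = -69 mm; 14 x 26 mm, up to z = 95 mm. The trigger is squeezed towards it. Over both outer faces: 54 mm with the trigger at rest, 38 mm fully squeezed.
- squeezed_mid (a point): Fixed point at clamp x = -81 mm, z = 74 mm: middle between the outer faces of trigger and post at full squeeze. Fingers closing evenly about it along clamp x just touch the resting trigger at 70 mm opening; at opening w (m) they have pushed it in by about (0.070 - w)/2, up to 3 mm less where the fingers give; at 38 mm they also meet the post.
- pad_face (a point): Centre of the round rubber face (26 mm diameter) of the moving jaw's pad, 34 mm above the worktop; it faces the fixed jaw. Moves with jaw and pad. Its clamp x is 15 mm + jaw - pad.
- trigger (a joint): 0 at rest, 0.016 m fully squeezed. Return spring 3 N at the start, 5.4 N at the end; driving the free jaw takes 2 to 4 N more, and the pad's spring adds its force. A pawl drives the jaw forward; on the way back it clicks over pins 6 mm apart while the jaw stays. The first 0 to 6 mm of a squeeze may be idle; a full stroke advances the jaw 12 mm (the first one 7 to 16).
- jaw (a joint): Moving jaw: 0 to 0.056 m, grows towards the fixed jaw. The clear distance between pad face and fixed jaw is 110 mm - jaw + pad. Starts anywhere from 0 to 0.018. It cannot be moved back. Easing the trigger lets it back by no more than one pin (6 mm).
- pad (a joint): Spring pad of the moving jaw: 0 when free (16 mm out of the jaw), 0.016 m pushed all the way in; 1 N to start, then 0.4 N per mm. Half in (0.008) is right. Its stem is green next to the pad and white next to the jaw, 8 mm each: half in, the white is gone and only green is seen.
- key: Bystander: loose key with red cap, 31 x 65 x 9 mm.
- fob: Bystander: loose black remote fob, 35 x 59 x 14 mm.
- brush: Bystander: loose brush with red handle, 38 x 160 x 13 mm.
- oil: Bystander: loose cream oil bottle with a red nozzle, 42 mm wide, 122 mm high.
There are look-alikes about, which are no part of the job. Of the things that look like the lock, take the one that is farthest to the robot's left at the start.

How it is judged:
On the way, in this order (a step that is already met when the one before it is completed fails the run):
1. the lock cylinder stands in the channel between the jaws, let go, the jaw not yet on it (y of lock_mid in the frame of clamp between -0.009 and 0.009 m and z of lock_mid in the frame of clamp between 0.022 and 0.031 m and angle between the y axis of lock and the x axis of clamp, either way round below 0.17 rad and angle between lock's own z axis and vertical below 0.2 rad and contact force between each of the arm, the fingers and lock below 0.2 N and x of lock_mid in the frame of clamp between 0.06 and 0.093 m and contact force between lock and pad below 0.1 N and value of joint pad below 0.001 m), for 0.2 s.
2. the robot works the trigger (value of joint trigger above 0.006 m and contact force between the fingers and trigger above 1 N), for 0.05 s.
3. the pad presses the cylinder against the fixed jaw (value of joint pad above 0.003 m and x of lock_mid in the frame of clamp above 0.0865 m and contact force between lock and pad above 1 N), for 0.2 s.
At the end, for the whole second after the job is handed in: The cylinder stands in the channel (within 9 mm and 10 degrees of its middle line), untouched by the robot, its end within 3 mm of the fixed jaw, jaw and pad pressing it over 1.5 N, the pad pushed in 4.5 to 11.5 of 16 mm; fingers hold the trigger (over 2 N, over 2 mm in) (y of lock_mid in the frame of clamp between -0.009 and 0.009 m and z of lock_mid in the frame of clamp between 0.022 and 0.031 m and angle between the y axis of lock and the x axis of clamp, either way round below 0.17 rad and angle between lock's own z axis and vertical below 0.2 rad and contact force between each of the arm, the fingers and lock below 0.2 N and contact force between lock and pad above 1.5 N and contact force between lock and clamp above 1.5 N and value of joint pad between 0.0045 and 0.0115 m and x of lock_mid in the frame of clamp above 0.0865 m and value of joint trigger above 0.002 m and contact force between the fingers and trigger above 2 N and linear speed of lock below 0.02 m/s); the arm keeps its last pose, push and grip.
It fails at once if the pad pushed in past 14 mm: cylinder crushed (value of joint pad above 0.014 m).
It fails at once if the jaw or its pad pushed by the robot directly (contact force between any of the arm, the fingers and jaw above 1.5 N).
It fails at once if a bystander moved more than 20 mm (distance of any of key, fob, brush, oil from where it was at the start of the episode above 0.02 m).
It also fails if it takes over 51 s, if anything falls off the work surface, if the arm or the gripper's body presses on something with over 40 N, if the wrist force passes 120 N, or if a joint passes its speed limit or range.

## Working session

There is one attempt and no reset: what is moved stays moved. The work goes in short steps, Python scripts to look and compute and a tool call to move; the robot and the scene stay as the last step left them, time stands still between calls to the robot, and variables do not carry over. Pictures are saved under pics/ and viewed, at most 10 in all, crops included, and the job is handed in when it is done.

Besides the shell and the picture viewer there is one more tool, called after "Call:" by a JSON object that holds its "api" and its "payload". move_arm: Moves the arm, as the interface text tells. Its arguments: {"type":"object","properties":{"dp":{"type":"array","items":{"type":"array","items":{"type":"number"}}},"spin":{"type":"array","items":{"type":"number"}},"fingers":{"type":"array","items":{"type":"number"}}},"required":["dp","spin","fingers"]}

```bash
mkdir -p pics
cat > h.py <<'E'
from cell import *
import numpy as np, cv2
def ray(c,uv):
    K=np.array(c["camera_matrix"]);k=c["k1"]
    d=np.array([(uv[0]-K[0,2])/K[0,0],(uv[1]-K[1,2])/K[1,1]]);s=d.copy()
    for _ in range(30): s=d/(1+k*(s@s))
    return s
def pt(c,uv,z=None):
    s=ray(c,uv);T=np.array(c["T"]);d=T[:3,:3]@np.array([s[0],-s[1],-1]);o=T[:3,3]
    if z is None:
        r=c["range_z"][int(round(uv[1])),int(round(uv[0]))];return o+d*r
    return o+d*(z-o[2])/d[2]
def proj(c,p):
    T=np.array(c["T"]);q=T[:3,:3].T@(np.array(p)-T[:3,3]);s=np.array([q[0],-q[1]])/-q[2]
    s=s*(1+c["k1"]*(s@s));K=np.array(c["camera_matrix"]);return np.array([K[0,0]*s[0]+K[0,2],K[1,1]*s[1]+K[1,2]])
def cloud(c):
    K=np.array(c["camera_matrix"]);k=c["k1"];T=np.array(c["T"])
    v,u=np.mgrid[0:400,0:640];d=np.stack([(u-K[0,2])/K[0,0],(v-K[1,2])/K[1,1]],-1);s=d.copy()
    for _ in range(30): s=d/(1+k*(s**2).sum(-1,keepdims=True))
    p=np.stack([s[...,0],-s[...,1],-np.ones(s.shape[:2])],-1)*c["range_z"][...,None]
    return p@T[:3,:3].T+T[:3,3]
def save(c,n): cv2.imwrite("pics/"+n,c["frame"][...,::-1])
E
python3 - <<'E'
from h import *
np.set_printoptions(precision=4,suppress=True)
for n in("top","side"):
    c=camera(n);save(c,n+"0.png");print(n,np.array(c["T"])[:3,3])
    for t in("lock_mid","clamp","channel","trigger_mid","grip_post","squeezed_mid","pad_face","key","fob","brush","oil"):
        zz={"lock_mid":.0165,"channel":.01,"trigger_mid":.074,"grip_post":.074,"squeezed_mid":.074,"pad_face":.034}.get(t,0)
        for r in pinpoint(n,t)[:4]: print(n,t,round(r["conf"],2),np.round(r["uv"]),pt(c,r["uv"],zz))
E
```

```text
top [ 0.2221 -0.0052  1.7079]
top lock_mid 0.68 [253. 260.] [0.4223 0.2117 0.0165]
top lock_mid 0.54 [234. 226.] [0.536  0.283  0.0165]
top lock_mid 0.5 [263. 214.] [0.5786 0.1864 0.0165]
top clamp 0.79 [365. 213.] [ 0.5949 -0.1638  0.    ]
top clamp 0.28 [191. 206.] [0.6039 0.4362 0.    ]
top channel 0.87 [340. 208.] [ 0.6105 -0.077   0.01  ]
top trigger_mid 0.53 [399. 223.] [ 0.5498 -0.2669  0.074 ]
top trigger_mid 0.46 [357. 211.] [ 0.5854 -0.1286  0.074 ]
top grip_post 0.75 [388. 215.] [ 0.5756 -0.2302  0.074 ]
top grip_post 0.42 [356. 212.] [ 0.582  -0.1267  0.074 ]
top squeezed_mid 0.46 [442. 228.] [ 0.5373 -0.4099  0.074 ]
top pad_face 0.69 [399. 221.] [ 0.5629 -0.2733  0.034 ]
top pad_face 0.45 [358. 213.] [ 0.5875 -0.1354  0.034 ]
top key 0.55 [444. 224.] [ 0.5653 -0.4338  0.    ]
top fob 0.58 [460. 256.] [ 0.456  -0.4857  0.    ]
top brush 0.91 [190. 208.] [0.5988 0.4407 0.    ]
top oil 0.68 [306. 170.] [0.744  0.0427 0.    ]
side [0.6226 1.0796 1.0387]
side lock_mid 0.7 [324. 253.] [0.5772 0.1911 0.0165]
side lock_mid 0.67 [377. 252.] [0.4213 0.1838 0.0165]
side lock_mid 0.65 [343. 278.] [0.5255 0.2818 0.0165]
side clamp 0.64 [321. 179.] [ 0.581  -0.1651  0.    ]
side channel 0.72 [312. 198.] [ 0.6127 -0.0524  0.01  ]
side trigger_mid 0.53 [325. 144.] [ 0.5664 -0.2699  0.074 ]
side grip_post 0.58 [326. 154.] [ 0.5657 -0.2134  0.074 ]
side squeezed_mid 0.74 [329. 147.] [ 0.5543 -0.2544  0.074 ]
side pad_face 0.62 [322. 175.] [ 0.5787 -0.1441  0.034 ]
side pad_face 0.43 [329. 143.] [ 0.5512 -0.3344  0.034 ]
side pad_face 0.2 [272. 220.] [0.7366 0.0742 0.034 ]
side key 0.42 [323. 133.] [ 0.5686 -0.4471  0.    ]
side fob 0.73 [322. 181.] [ 0.5763 -0.1543  0.    ]
side fob 0.59 [351. 130.] [ 0.4577 -0.4709  0.    ]
side brush 0.69 [315. 329.] [0.6037 0.4313 0.    ]
side oil 0.6 [269. 218.] [0.7491 0.0299 0.    ]
```

Run:
```python
import cv2
t=cv2.imread("pics/top0.png");s=cv2.imread("pics/side0.png")
a=cv2.resize(t[150:290,170:490],None,fx=2.5,fy=2.5,interpolation=3)
cv2.imwrite("pics/a.png",a)
b=cv2.resize(t[195:275,210:300],(450,400),interpolation=3)
d=cv2.resize(s[230:300,300:400],None,fx=3.3,fy=3.3,interpolation=3);d=cv2.resize(d,(340,238))
d=cv2.copyMakeBorder(d,0,162,0,0,0)
cv2.imwrite("pics/b.png",cv2.hconcat([b,d]))
```

```text
(no output)
```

View pics/a.png

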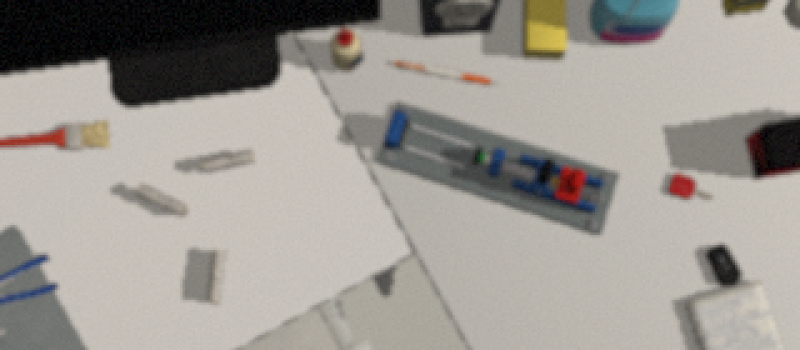

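View pics/b.png

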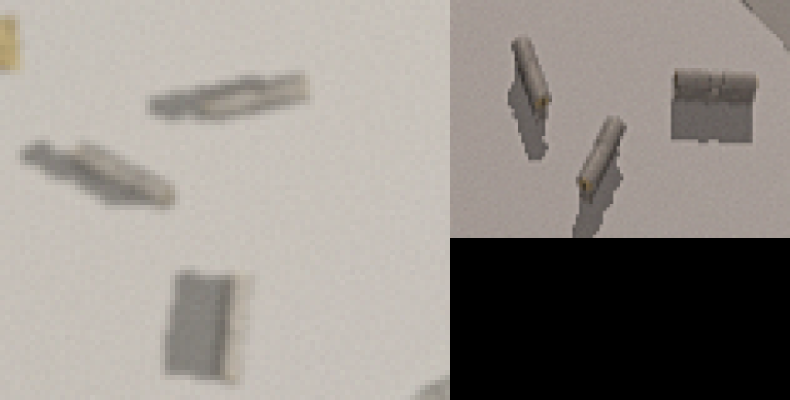

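View pics/side0.png

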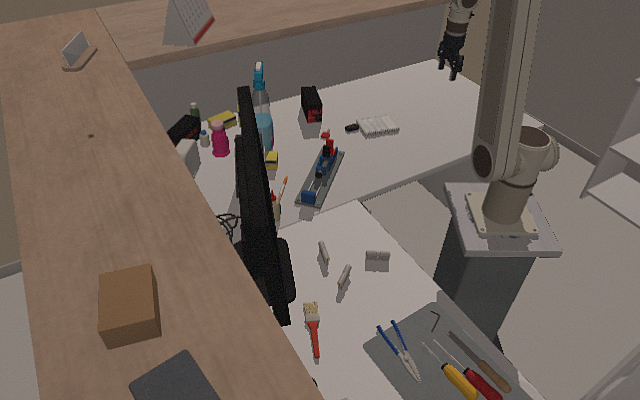

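The three lock look-alikes in the top picture are at (253,260) y≈0.21, (234,226) y≈0.28 and (263,214) y≈0.19. (234,226) has the largest y, so it is the leftmost and the one to take. The crop shows it standing upright, with its shadow to the left. Next I measure its pose and the clamp's.

Run:
```python
from h import *
np.set_printoptions(precision=4,suppress=True)
for n in("top","side"):
    c=camera(n);P=cloud(c)
    for r in outline_of(n,"clamp")[:1]:
        m=r["mask"]&(c["range_z"]>0);Q=P[m];print(n,"clamp",r["conf"],len(Q),np.percentile(Q[:,2],[1,10,50,90,99]))
        L=Q[(Q[:,2]<.02)&(Q[:,2]>-.005)]
        (cx,cy),(w,h),a=cv2.minAreaRect((Q[:,:2]*1000).astype(np.float32));print(" all",cx,cy,w,h,a)
        print(" low",cv2.minAreaRect((L[:,:2]*1000).astype(np.float32)),"medz",np.median(L[:,2]))
    for r in outline_of(n,"lock")[:4]:
        m=r["mask"]&(c["range_z"]>0);Q=P[m]
        Q2=Q[Q[:,2]>.015];print(n,"lock",r["conf"],r["bbox"],len(Q),Q.mean(0),"zmax",Q[:,2].max())
        if len(Q2)>4:
            mu=Q2.mean(0);w,v=np.linalg.eigh(np.cov(Q2[:,:2].T));d=v[:,1];t=(Q2[:,:2]-mu[:2])@d
            print("   top",mu,len(Q2),"yaw",np.degrees(np.arctan2(d[1],d[0])),"len",np.ptp(t),"mid",mu[:2]+d*(t.max()+t.min())/2)
    tab=P[(c["range_z"]>0)&(abs(P[...,0]-.5)<.05)&(abs(P[...,1]-.1)<.04)];print("table z",np.median(tab[:,2]),tab[:,2].std())
```

```text
top clamp 0.58 2388 [0.0009 0.0064 0.0133 0.0489 0.0953]
 all 585.4188232421875 -174.75006103515625 314.79766845703125 97.02688598632812 72.72195434570312
 low ((584.9617919921875, -174.60791015625), (314.79766845703125, 96.06977844238281), 72.72195434570312) medz 0.010806231843637937
top lock 0.59 [255.7, 247.8, 259.6, 272.3] 105 [0.4177 0.1986 0.0301] zmax 0.04059805883981271
   top [0.4191 0.1982 0.032 ] 99 yaw 175.79136647037706 len 0.06581120375240362 mid [0.4208 0.198 ]
top lock 0.54 [228.2, 225.8, 246.2, 233.4] 93 [0.5225 0.2787 0.0331] zmax 0.04242883383802942
   top [0.5225 0.2787 0.0331] 93 yaw 66.75246299628816 len 0.06961906924759764 mid [0.5217 0.2769]
top lock 0.45 [251.0, 209.0, 271.5, 218.7] 107 [0.5773 0.1909 0.0307] zmax 0.0406253127213041
   top [0.5777 0.1907 0.0321] 100 yaw 104.08362552609684 len 0.06864828091784578 mid [0.5777 0.1905]
table z 0.0012141246119752314 0.003984420661348528
side clamp 0.85 1599 [0.0037 0.008  0.0133 0.0529 0.0941]
 all 578.7874755859375 -194.31800842285156 361.4715270996094 95.09754180908203 73.20932006835938
 low ((578.7874755859375, -194.31800842285156), (361.4715270996094, 95.09754180908203), 73.20932006835938) medz 0.010955097573428274
side lock 0.58 [340.7, 265.9, 348.8, 289.6] 148 [0.5244 0.282  0.0291] zmax 0.038558850084670526
   top [0.5244 0.2821 0.0308] 136 yaw 66.11847352246706 len 0.06887871240240057 mid [0.5229 0.2787]
table z 0.0013593869258496927 0.002186504334503177
```

Run:
```python
from h import *
np.set_printoptions(precision=4,suppress=True)
o=get_obs();print(o["clock"],o["tcp_pos"],o["eef_rot"],o["opening"])
for n in("top","side"):
    c=camera(n);P=cloud(c);F=c["frame"].astype(int);ok=c["range_z"]>0
    r=outline_of(n,"clamp")[0]
    for a in (72.7,):
        u=np.array([np.cos(np.radians(a)),np.sin(np.radians(a))]);v=np.array([-u[1],u[0]]);O=np.array([.588,-.165])
        X=(P[...,:2]-O)@u*1000;Y=(P[...,:2]-O)@v*1000;Z=P[...,2]*1000
        near=ok&(abs(X)<190)&(abs(Y)<70)
        low=near&(Z>6)&(Z<15)
        print(n,"bed X",np.percentile(X[low],[.5,2,98,99.5]))
        e=[]
        for x in range(-160,150,20):
            k=low&(abs(X-x)<10)
            if k.sum()>10:e.append((x,np.percentile(Y[k],2),np.percentile(Y[k],98)))
        e=np.array(e);print(np.round(e,0).T.tolist());print("slopes deg",[np.degrees(np.arctan(np.polyfit(e[:,0],e[:,i],1)[0])) for i in(1,2)],e[:,1].mean(),e[:,2].mean())
        for nm,k in(("fixed top",near&(X>90)&(Z>42)),("post/trig",near&(Z>85)&(X<0)),("slide",near&(Z>46)&(Z<54)&(X<-20)),("head",near&(Z>38)&(X<60)&(X>-34)),("red",near&(Z>60)&(F[...,0]>2*F[...,1])&(F[...,0]>80)),):
            if k.sum():print(nm,k.sum(),"X",np.percentile(X[k],[1,10,50,90,99]),"Y",np.percentile(Y[k],[1,50,99]))
    m=ok&(P[...,0]>.5)&(P[...,0]<.95)&(abs(P[...,1]-.25)<.3)&(P[...,2]>.12);print("tall x",np.percentile(P[...,0][m],[.5,2,10]) if m.sum() else None)
```

```text
1.5 [ 0.1236 -0.4845  0.2313] [-0.      0.9922  0.1246  0.    ] 0.08534589008500365
top bed X [-183.0059 -168.2583  167.2756  183.274 ]
[[-160.0, -140.0, -120.0, -100.0, -80.0, -60.0, -40.0, -20.0, 0.0, 20.0, 40.0, 60.0, 80.0, 100.0, 120.0, 140.0], [-65.0, -67.0, -56.0, -62.0, -60.0, -63.0, -59.0, -50.0, -58.0, -55.0, -53.0, -53.0, -56.0, -40.0, -61.0, -66.0], [47.0, 53.0, 57.0, 52.0, 62.0, 54.0, 58.0, 60.0, 56.0, 47.0, 63.0, 57.0, 48.0, 58.0, 50.0, 61.0]]
slopes deg [np.float64(1.6462378847324604), np.float64(0.5435883659108144)] -57.70940856685063 55.02880967275837
fixed top 86 X [123.182  126.2181 134.5117 143.1958 145.1644] Y [-19.6781   3.369   24.981 ]
post/trig 68 X [-114.9291 -112.1483  -75.1433  -63.9175  -61.6499] Y [-9.1309  3.6112 15.567 ]
slide 91 X [-129.2447 -116.0504  -94.0838  -58.1731  -38.9034] Y [-18.2098  10.8367  25.6857]
head 85 X [-20.0216 -13.0708  -2.6364  19.6275  23.8076] Y [-15.5828   4.3353  19.912 ]
red 39 X [-115.3053 -113.5682 -108.4009 -101.9183 -101.1348] Y [-5.3802  4.8015 15.8383]
tall x [0.6683 0.6772 0.6962]
side bed X [-172.4827 -160.0503  146.
[... 250 characters left out ...]
49.0, 44.0, 49.0, 46.0, 49.0, 45.0, 46.0, 44.0, 47.0, 45.0, 46.0, 44.0, 49.0, 47.0, 44.0]]
slopes deg [np.float64(0.1362547818611344), np.float64(-0.9460720623878468)] -41.34872076302888 46.928044828627165
fixed top 90 X [121.5354 127.1097 140.144  144.931  147.0489] Y [-18.9108   3.7308  25.204 ]
post/trig 65 X [-119.4845 -112.12   -101.6939  -65.9593  -61.2399] Y [-10.2333   2.3599  14.6128]
slide 65 X [-122.9161 -110.1692  -72.5111  -62.3376  -57.3945] Y [-18.6641  11.0801  23.9482]
head 70 X [-17.365  -13.3935  -1.237   22.1731  26.9279] Y [-14.9596   2.3045  19.9565]
red 39 X [-117.806  -112.3222 -107.5189 -103.0487 -100.5574] Y [-10.7589   3.5311  13.9862]
tall x [0.6701 0.6791 0.7005]
```

The clamp origin is at (0.585,-0.164) with yaw 72.7°. The lock is at (0.522,0.278) with yaw 66.5°. I move above the lock first.

Call:
{"api": "move_arm", "payload": {"dp": [[0.398,0.762,-0.08],[0.398,0.762,-0.08],[0.398,0.762,-0.08],[0.398,0.762,-0.08],[0.398,0.762,-0.08],[0.398,0.762,-0.08],[0.398,0.762,-0.08],[0.398,0.762,-0.08],[0.398,0.762,-0.08],[0.398,0.762,-0.08],[0.398,0.762,-0.08],[0.398,0.762,-0.08],[0.398,0.762,-0.08],[0.398,0.762,-0.08],[0.398,0.762,-0.08],[0.398,0.762,-0.08],[0.398,0.762,-0.08],[0.398,0.762,-0.08],[0.398,0.762,-0.08],[0.398,0.762,-0.08]], "spin": [0.911,0.911,0.911,0.911,0.911,0.911,0.911,0.911,0.911,0.911,0.911,0.911,0.911,0.911,0.911,0.911,0.911,0.911,0.911,0.911], "fingers": [0.3,0.3,0.3,0.3,0.3,0.3,0.3,0.3,0.3,0.3,0.3,0.3,0.3,0.3,0.3,0.3,0.3,0.3,0.3,0.3]}}

```text
clock: 3.7
tcp_pos: [0.5211, 0.2771, 0.1508]
eef_rot: [0.0, 0.836, 0.548, -0.001]
ft_force: [0.6, -0.1, -0.2]
opening: 0.0596
gripper_force: 0.0
```

Call:
{"api": "move_arm", "payload": {"dp": [[0.001,0.001,-0.05],[0.001,0.001,-0.1],[0.001,0.001,-0.13],[0.001,0.001,-0.142],[0.001,0.001,-0.142],[0.001,0.001,-0.142],[0.001,0.001,-0.142],[0.001,0.001,-0.142],[0.001,0.001,-0.142],[0.001,0.001,-0.142],[0.001,0.001,-0.142],[0.001,0.001,-0.142]], "spin": [0,0,0,0,0,0,0,0,0,0,0,0], "fingers": [0.3,0.3,0.3,0.3,0.3,1,1,1,1,1,1,1]}}

```text
clock: 4.9
tcp_pos: [0.5242, 0.2792, 0.0117]
eef_rot: [0.0, 0.836, 0.548, 0.002]
ft_force: [-0.7, -1.1, 7.2]
opening: 0.0147
gripper_force: 58.5
```

Call:
{"api": "move_arm", "payload": {"dp": [[0,0,0.01],[0,0,0.03],[0,0,0.06],[0,0,0.09],[0,0,0.09]], "spin": [0,0,0,0,0], "fingers": [1,1,1,1,1]}}

```text
clock: 5.4
tcp_pos: [0.5255, 0.2802, 0.1045]
eef_rot: [0.0, 0.836, 0.548, 0.005]
ft_force: [0.9, 1.2, -1.2]
opening: 0.0145
gripper_force: 58.8
```

Run:
```python
from h import *
o=get_obs();print(o["opening"],o["gripper_force"],o["ft_force"],o["tcp_pos"])
c=camera("side");u,v=proj(c,o["tcp_pos"]).astype(int);print(u,v)
t=camera("top");a,b=proj(t,o["tcp_pos"]).astype(int)
f=lambda c,u,v:cv2.resize(c["frame"][v-35:v+35,u-40:u+40,::-1],(400,350),interpolation=3)
cv2.imwrite("pics/l.png",cv2.hconcat([f(c,u,v),f(t,a,b)]))
```

```text
0.014467132460520114 58.78974317332904 [ 0.92741912  1.22258432 -1.20724604] [0.52550792 0.28019117 0.10454024]
345 256
```

View pics/l.png

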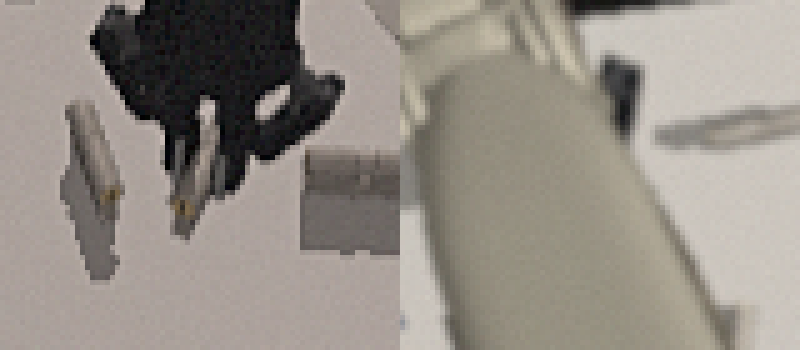

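The lock is held level between the fingers; in the side crop it is in the gripper, in the middle of the left half. I carry it over the channel.

Call:
{"api": "move_arm", "payload": {"dp": [[0.085,-0.364,0],[0.085,-0.364,0],[0.085,-0.364,0],[0.085,-0.364,0],[0.085,-0.364,0],[0.085,-0.364,0],[0.085,-0.364,0],[0.085,-0.364,0],[0.085,-0.364,0],[0.085,-0.364,0],[0.085,-0.364,0],[0.085,-0.364,0]], "spin": [0.108,0.108,0.108,0.108,0.108,0.108,0.108,0.108,0.108,0.108,0.108,0.108], "fingers": [1,1,1,1,1,1,1,1,1,1,1,1]}}

```text
clock: 6.7
tcp_pos: [0.607, -0.0839, 0.0987]
eef_rot: [-0.001, 0.805, 0.594, -0.0]
ft_force: [-0.1, -0.9, -1.2]
opening: 0.0141
gripper_force: 58.9
```

```bash
cat > lk.py <<'E'
from h import *
np.set_printoptions(precision=1,suppress=True)
u=np.array([.2974,.9548]);v=np.array([-u[1],u[0]]);O=np.array([.5852,-.1641])
def C(P): return np.stack([(P[...,:2]-O)@u,(P[...,:2]-O)@v,P[...,2]],-1)*1000
if __name__=="__main__":
    o=get_obs();p=np.array(o["tcp_pos"]);print(o["clock"],p*1000,"clamp",C(p),"rot",o["eef_rot"],o["ft_force"])
    c=camera("side")
    for r in outline_of("side","lock")[:4]:
        Q=C(cloud(c)[r["mask"]&(c["range_z"]>0)])
        print(round(r["conf"],2),r["bbox"],len(Q),"clampframe med",np.median(Q,0),"pct2",np.percentile(Q,3,0),"pct98",np.percentile(Q,97,0))
E
python3 lk.py
```

```text
6.7 [607.  -83.9  98.7] clamp [83.1  3.1 98.7] rot [-0.   0.8  0.6 -0. ] [-0.1 -0.9 -1.2]
0.61 [367.4, 254.6, 389.3, 259.2] 208 clampframe med [300.3 262.1  28.2] pct2 [291.1 232.6   4.4] pct98 [310.5 293.6  35.7]
0.55 [319.5, 241.0, 326.4, 261.6] 118 clampframe med [343.1 114.   31.2] pct2 [313.5  92.2   9.7] pct98 [367.3 131.1  37.1]
0.54 [311.1, 163.7, 313.4, 181.0] 66 clampframe med [107.4   4.  117.2] pct2 [73.8 -3.6 95.6] pct98 [115.2  11.7 123.5]
```

Call:
{"api": "move_arm", "payload": {"dp": [[0.003,-0.001,0],[0.003,-0.001,-0.025],[0.003,-0.001,-0.05],[0.003,-0.001,-0.06],[0.003,-0.001,-0.068],[0.003,-0.001,-0.072],[0.003,-0.001,-0.074],[0.003,-0.001,-0.074],[0.003,-0.001,-0.074]], "spin": [0,0,0,0,0,0,0,0,0], "fingers": [1,1,1,1,1,1,1,1,1]}}

```text
clock: 7.7
tcp_pos: [0.6113, -0.0866, 0.0262]
eef_rot: [0.001, 0.805, 0.593, 0.001]
ft_force: [-0.7, 0.4, -1.8]
opening: 0.0144
gripper_force: 58.9
```

```bash
python3 lk.py
python3 - <<'E'
from lk import *
c=camera("side");t=camera("top")
f=lambda c,x,y:cv2.resize(c["frame"][y-35:y+35,x-40:x+40,::-1],(400,350),interpolation=3)
a,b=proj(c,[.61,-.085,.02]).astype(int);d,e=proj(t,[.61,-.085,.02]).astype(int)
cv2.imwrite("pics/p.png",cv2.hconcat([f(c,a,b),f(t,d,e)]))
E
```

```text
7.7 [611.3 -86.6  26.2] clamp [81.8 -1.9 26.2] rot [0.  0.8 0.6 0. ] [-0.7  0.4 -1.8]
0.67 [365.8, 254.1, 390.3, 264.1] 211 clampframe med [300.  263.6  27.8] pct2 [288.7 232.8   5.4] pct98 [311.  296.3  36.1]
0.66 [293.9, 138.4, 343.7, 208.0] 956 clampframe med [54.1 18.4 13.8] pct2 [-151.2  -38.4    5.2] pct98 [146.2  43.1  91.1]
0.48 [310.3, 177.7, 314.2, 191.9] 39 clampframe med [98.6 -0.9 47.8] pct2 [73.7 -8.9 41.1] pct98 [115.3   5.6  52.5]
```

View pics/p.png

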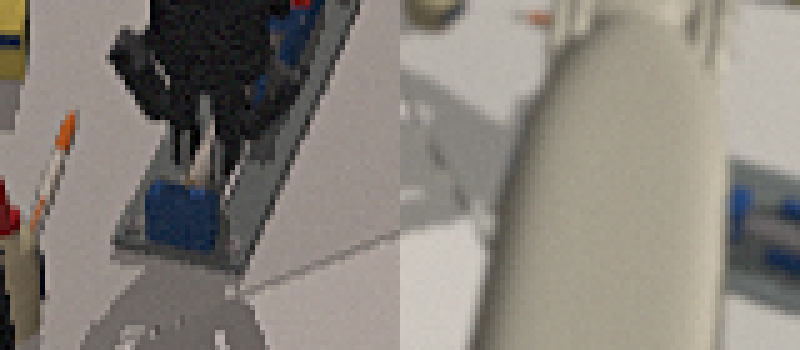

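Call:
{"api": "move_arm", "payload": {"dp": [[-0.001,0.0,-0.003],[-0.001,0,-0.005],[-0.001,0,-0.005],[-0.001,0,-0.005]], "spin": [0,0,0,0], "fingers": [1,1,1,1]}}

```text
clock: 8.3
tcp_pos: [0.6097, -0.0866, 0.0212]
eef_rot: [0.0, 0.805, 0.593, 0.0]
ft_force: [-3.4, -1.2, 5.8]
opening: 0.0144
gripper_force: 59.7
```

Contact with the floor (about 6 N upward). I release and rise.

Call:
{"api": "move_arm", "payload": {"dp": [[0,0,0],[0,0,0],[0,0,0],[0,0,0.0],[0,0,0.03],[0,0,0.08],[0,0,0.13],[0,0,0.15],[0,0,0.15]], "spin": [0,0,0,0,0,0,0,0,0], "fingers": [0.4,0.4,0.4,0.4,0.4,0.4,0.4,0.4,0.4]}}

```text
clock: 9.2
tcp_pos: [0.6125, -0.0869, 0.1754]
eef_rot: [0.003, 0.805, 0.593, 0.003]
ft_force: [0.6, 1.0, -0.0]
opening: 0.0513
gripper_force: 0.0
```

```bash
python3 lk.py
python3 - <<'E'
from lk import *
print(get_obs()["q"])
E
```

```text
9.2 [612.5 -86.9 175.4] clamp [ 81.9  -3.1 175.4] rot [0.  0.8 0.6 0. ] [ 0.6  1.  -0. ]
0.65 [369.6, 249.3, 388.4, 262.2] 218 clampframe med [300.  263.   27.5] pct2 [288.9 232.6   3.6] pct98 [311.6 294.8  35.8]
0.57 [309.4, 178.7, 319.4, 192.4] 69 clampframe med [79.7  2.7 41.1] pct2 [52.4 -7.1 17.6] pct98 [109.1   8.2  46.5]
[-0.1  0.5  0.2  1.3  0.   1.7]
```

Call:
{"api": "move_arm", "payload": {"dp": [[-0.0485,-0.155,0],[-0.0485,-0.155,0],[-0.0485,-0.155,0],[-0.0485,-0.155,0],[-0.0485,-0.155,0],[-0.0485,-0.155,0],[-0.0485,-0.155,0],[-0.0485,-0.155,0],[-0.0485,-0.155,0],[-0.0485,-0.155,0],[-0.0485,-0.155,0],[-0.0485,-0.155,0],[-0.0485,-0.155,0]], "spin": [1.571,1.571,1.571,1.571,1.571,1.571,1.571,1.571,1.571,1.571,1.571,1.571,1.571], "fingers": [0,0,0,0,0,0,0,0,0,0,0,0,0]}}

```text
clock: 10.6
tcp_pos: [0.5602, -0.2411, 0.1684]
eef_rot: [-0.002, 0.151, 0.988, 0.0]
ft_force: [0.1, 0.4, 0.0]
opening: 0.0851
gripper_force: 0.0
```

```bash
python3 lk.py
python3 - <<'E'
from lk import *
c=camera("side");P=cloud(c);Q=C(P);ok=c["range_z"]>0
F=c["frame"].astype(int)
k=ok&(abs(Q[...,0])<160)&(abs(Q[...,1])<30)&(Q[...,2]>80)&(Q[...,2]<100);print("tops",np.percentile(Q[...,0][k],[2,50,98]) if k.sum() else 0)
r=F[...,0];k=ok&(abs(Q[...,0])<160)&(abs(Q[...,1])<30)&(r>2*F[...,1])&(r>70)&(Q[...,2]>50);print("red",k.sum(),np.median(Q[k],0) if k.sum() else 0)
a,b=proj(c,[.585,-.16,.03]).astype(int)
cv2.imwrite("pics/s.png",cv2.resize(c["frame"][b-50:b+50,a-50:a+50,::-1],(600,600),interpolation=3))
E
```

```text
10.6 [ 560.2 -241.1  168.4] clamp [-80.9   1.  168.4] rot [-0.   0.2  1.   0. ] [0.1 0.4 0. ]
0.64 [364.7, 248.7, 390.2, 260.9] 241 clampframe med [299.6 261.5  26. ] pct2 [261.3 230.8   0.4] pct98 [310.4 294.1  35.6]
0.56 [312.0, 177.5, 316.0, 191.0] 49 clampframe med [79.8  2.8 42.4] pct2 [57.2 -3.8 34. ] pct98 [110.    8.4  48.5]
0.46 [317.2, 240.1, 327.8, 260.3] 124 clampframe med [343.2 113.3  32.1] pct2 [312.6  92.3  10.6] pct98 [367.  131.2  37.6]
tops [-117.   -78.1  -62.3]
red 66 [-108.2    4.4   79.7]
```

View pics/s.png

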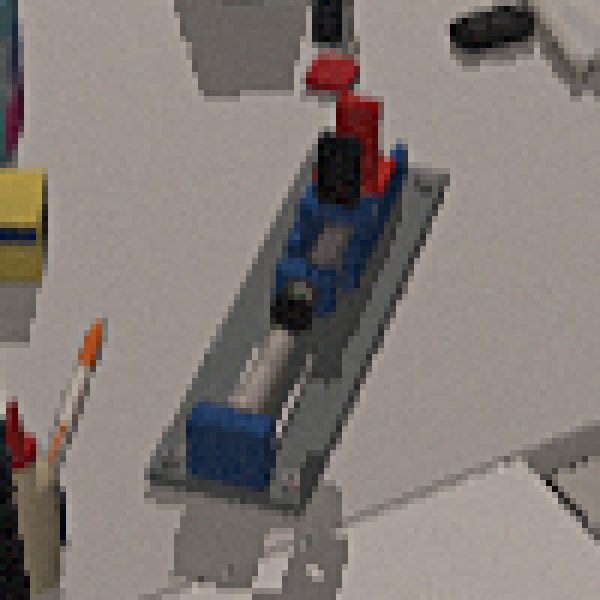

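Lock stands in the channel (crop around (265,370)), the pad is free and behind it (295,310). Step 1 is met; I descend over trigger and post.

Call:
{"api": "move_arm", "payload": {"dp": [[0.001,0,-0.04],[0.001,0,-0.08],[0.001,0,-0.1],[0.001,0,-0.112],[0.001,0,-0.112],[0.001,0,-0.112]], "spin": [0,0,0,0,0,0], "fingers": [0,0,0,0,0,0]}}

```text
clock: 11.35
tcp_pos: [0.5629, -0.2418, 0.0593]
eef_rot: [0.001, 0.15, 0.989, -0.0]
ft_force: [0.3, 0.3, 0.1]
opening: 0.0857
gripper_force: 0.0
```

```bash
cat > jw.py <<'E'
from lk import *
def look(name="side",n=3):
    o=get_obs();print("t",round(o["clock"],2),"tcp clamp",C(np.array(o["tcp_pos"])),"open",round(o["opening"]*1000,1),"gf",round(o["gripper_force"],1),"ft",np.array(o["ft_force"]))
    A=[];B=[];U=[]
    for i in range(n):
        c=camera(name);Q=C(cloud(c));ok=c["range_z"]>0;F=c["frame"].astype(int)
        z=Q[...,2];near=ok&(abs(Q[...,1])<16)&(Q[...,0]>-40)&(Q[...,0]<75)
        dark=near&(F.max(-1)<75)&(z>24)&(z<52)
        blue=near&(F[...,2]>1.5*F[...,0])&(F[...,2]>50)&(z>36)&(z<52)
        green=near&(F[...,1]>1.25*F[...,0])&(F[...,1]>1.25*F[...,2])&(z>15)
        A.append([np.percentile(Q[...,0][k],[50,95]) if k.sum()>3 else [0,0] for k in(dark,blue,green)]);B.append([k.sum() for k in(dark,blue,green)])
        U.append([pt(c,r["uv"],.034) for r in pinpoint(name,"pad_face")[:1]])
    print("dark/blue/green X p50,p95",np.mean(A,0).round(1).tolist(),B,"padface",[C(x[0]).round(1) for x in U if x])
    return c
if __name__=="__main__":look("side");look("top",1)
E
python3 jw.py
```

```text
t 11.35 tcp clamp [-80.8  -1.8  59.3] open 85.7 gf 0.0 ft [0.3 0.3 0.1]
dark/blue/green X p50,p95 [[4.1, 26.3], [-5.9, 1.2], [-9.6, 21.8]] [[np.int64(85), np.int64(32), np.int64(5)], [np.int64(88), np.int64(38), np.int64(7)], [np.int64(85), np.int64(34), np.int64(5)]] padface [array([10. ,  2.8, 34. ]), array([13.1,  3.7, 34. ]), array([ 8.7,  1.3, 34. ])]
t 11.65 tcp clamp [-80.8  -1.7  59.5] open 84.9 gf 0.0 ft [0.8 0.3 0.9]
dark/blue/green X p50,p95 [[16.4, 23.5], [-5.1, 0.1], [15.8, 20.1]] [[np.int64(27), np.int64(30), np.int64(12)]] padface [array([35.2, 11.6, 34. ])]
```

Call:
{"api": "move_arm", "payload": {"dp": [[0,0,0],[0,0,0],[0,0,0],[0,0,0],[0,0,0],[0,0,0]], "spin": [0,0,0,0,0,0], "fingers": [0.3,0.45,0.57,0.57,0.57,0.57]}}

```text
clock: 12.35
tcp_pos: [0.562, -0.2456, 0.0601]
eef_rot: [0.001, 0.152, 0.988, -0.004]
ft_force: [-3.1, -9.1, 5.9]
opening: 0.0371
gripper_force: 32.1
```

```bash
python3 jw.py
```

```text
t 12.35 tcp clamp [-84.7  -2.1  60.1] open 37.1 gf 32.1 ft [-3.1 -9.1  5.9]
dark/blue/green X p50,p95 [[12.2, 39.0], [5.7, 11.2], [0.2, 9.9]] [[np.int64(87), np.int64(35), np.int64(4)], [np.int64(81), np.int64(34), np.int64(2)], [np.int64(81), np.int64(35), np.int64(3)]] padface [array([16.9,  0.9, 34. ]), array([35.6, 22.5, 34. ]), array([16.1, -0. , 34. ])]
t 12.65 tcp clamp [-84.7  -2.1  60.1] open 37.4 gf 32.1 ft [-3.6 -8.8  6.1]
dark/blue/green X p50,p95 [[28.5, 34.3], [4.3, 10.1], [25.3, 30.5]] [[np.int64(20), np.int64(36), np.int64(14)]] padface [array([48.2,  1.1, 34. ])]
```

Call:
{"api": "move_arm", "payload": {"dp": [[-0.001,-0.003,0],[-0.001,-0.003,0],[-0.001,-0.003,0],[-0.001,-0.003,0],[-0.001,-0.003,0],[-0.001,-0.003,0],[-0.001,-0.003,0],[-0.001,-0.003,0],[-0.001,-0.003,0]], "spin": [0,0,0,0,0,0,0,0,0], "fingers": [0.1,0.1,0.1,0.1,0.4,0.57,0.57,0.57,0.57]}}

```text
clock: 13.65
tcp_pos: [0.5618, -0.2455, 0.0601]
eef_rot: [0.001, 0.15, 0.989, -0.001]
ft_force: [-1.4, -2.4, 6.8]
opening: 0.0375
gripper_force: 32.3
```

```bash
python3 jw.py
```

```text
t 13.65 tcp clamp [-84.7  -1.8  60.1] open 37.5 gf 32.3 ft [-1.4 -2.4  6.8]
dark/blue/green X p50,p95 [[22.2, 46.5], [17.6, 22.7], [16.8, 29.9]] [[np.int64(81), np.int64(38), np.int64(4)], [np.int64(75), np.int64(38), np.int64(3)], [np.int64(76), np.int64(35), np.int64(4)]] padface [array([37.8, 10.8, 34. ]), array([102.5,   6.5,  34. ]), array([36.2,  2.2, 34. ])]
t 13.95 tcp clamp [-84.7  -1.8  60.1] open 37.6 gf 32.3 ft [-2.7 -3.1  7. ]
dark/blue/green X p50,p95 [[41.7, 46.5], [16.3, 22.7], [36.9, 42.2]] [[np.int64(16), np.int64(35), np.int64(12)]] padface [array([54.4, -0.8, 34. ])]
```

Call:
{"api": "move_arm", "payload": {"dp": [[0,0,0],[0,0,0],[0,0,0],[0,0,0],[0,0,0],[0,0,0],[0,0,0],[0,0,0],[0,0,0],[0,0,0]], "spin": [0,0,0,0,0,0,0,0,0,0], "fingers": [0.1,0.1,0.1,0.1,0.3,0.4,0.5,0.57,0.57,0.57]}}

```text
clock: 15.05
tcp_pos: [0.5618, -0.2455, 0.0604]
eef_rot: [0.001, 0.15, 0.989, -0.001]
ft_force: [-2.0, -2.5, 8.3]
opening: 0.0374
gripper_force: 32.4
```

Run:
```python
from jw import *
c=look("side");t=look("top",1)
for n in("side",):
    for r in outline_of("side","lock")[:4]:
        Q=C(cloud(camera("side"))[r["mask"]]);print(len(Q),np.median(Q,0),np.percentile(Q,3,0),np.percentile(Q,97,0))
f=lambda c,x,y:cv2.resize(c["frame"][y-18:y+18,x-18:x+18,::-1],(400,400),interpolation=3)
p=[*(O+u*.045),.04]
a,b=proj(c,p).astype(int);d,e=proj(t,p).astype(int)
cv2.imwrite("pics/m.png",cv2.hconcat([f(c,a,b),f(t,d,e)]))
```

```text
t 15.05 tcp clamp [-84.7  -1.8  60.4] open 37.4 gf 32.4 ft [-2.  -2.5  8.3]
dark/blue/green X p50,p95 [[34.1, 54.8], [29.7, 36.6], [0.0, 0.0]] [[np.int64(76), np.int64(35), np.int64(2)], [np.int64(77), np.int64(37), np.int64(1)], [np.int64(79), np.int64(37), np.int64(1)]] padface [array([20.9,  2.5, 34. ]), array([43.6,  5.1, 34. ]), array([52.3,  0.7, 34. ])]
t 15.35 tcp clamp [-84.7  -1.9  60.4] open 37.5 gf 32.4 ft [-2.9 -1.3  7.7]
dark/blue/green X p50,p95 [[47.5, 53.3], [27.9, 34.3], [45.9, 50.6]] [[np.int64(24), np.int64(33), np.int64(13)]] padface [array([65.4,  3.7, 34. ])]
181 [300.3 264.3  26.4] [292.4 235.4   4.2] [310.5 294.1  34.6]
```

View pics/m.png

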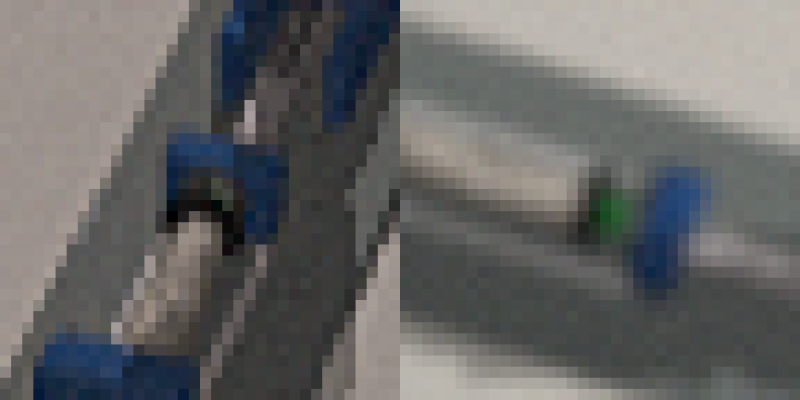

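The pad is in contact and pushed in about 4–5 mm, with green still showing at (610,210) in the right half. The next stroke must be partial, with the trigger about 7.5 mm in, so I approach it gradually.

Call:
{"api": "move_arm", "payload": {"dp": [[0,0,0],[0,0,0],[0,0,0],[0,0,0],[0,0,0],[0,0,0],[0,0,0],[0,0,0]], "spin": [0,0,0,0,0,0,0,0], "fingers": [0.1,0.1,0.1,0.1,0.25,0.32,0.32,0.32]}}

```text
clock: 16.35
tcp_pos: [0.5608, -0.2468, 0.0592]
eef_rot: [0.0, 0.151, 0.989, -0.002]
ft_force: [-3.2, -6.5, 3.1]
opening: 0.0582
gripper_force: 3.3
```

```bash
cat > st.py <<'E'
from jw import *
o=get_obs();X=C(np.array(o["tcp_pos"]))[0];print("s est",16-(-103.4-(X-o["opening"]*500)))
look("side");look("top",1);look("top",1)
E
python3 st.py
```

```text
s est 4.058844232036066
t 16.35 tcp clamp [-86.3  -1.3  59.2] open 58.2 gf 3.3 ft [-3.2 -6.5  3.1]
dark/blue/green X p50,p95 [[33.6, 54.2], [29.7, 37.1], [-0.8, 35.9]] [[np.int64(77), np.int64(36), np.int64(4)], [np.int64(78), np.int64(36), np.int64(5)], [np.int64(75), np.int64(34), np.int64(2)]] padface [array([38.7,  4.7, 34. ]), array([43.5,  0.5, 34. ]), array([44.8,  4.8, 34. ])]
t 16.65 tcp clamp [-86.3  -1.3  59.2] open 57.9 gf 3.3 ft [-2.7 -5.7  2.4]
dark/blue/green X p50,p95 [[37.5, 53.3], [28.5, 34.6], [45.9, 50.5]] [[np.int64(23), np.int64(36), np.int64(14)]] padface [array([62.1,  4. , 34. ])]
t 16.75 tcp clamp [-86.2  -1.3  59.2] open 58.1 gf 3.3 ft [-3.3 -6.9  3.5]
dark/blue/green X p50,p95 [[38.5, 54.0], [29.0, 34.4], [45.9, 50.5]] [[np.int64(28), np.int64(39), np.int64(14)]] padface [array([58.7,  6.9, 34. ])]
```

Call:
{"api": "move_arm", "payload": {"dp": [[0,0,0],[0,0,0],[0,0,0],[0,0,0],[0,0,0]], "spin": [0,0,0,0,0], "fingers": [0.34,0.36,0.38,0.4,0.4]}}

```text
clock: 17.35
tcp_pos: [0.5606, -0.2482, 0.0599]
eef_rot: [0.0, 0.152, 0.988, -0.004]
ft_force: [-4.2, -8.1, 5.5]
opening: 0.052
gripper_force: 4.9
```

```bash
python3 st.py
python3 - <<'E'
from jw import *
c=camera("side");t=camera("top")
f=lambda c,x,y:cv2.resize(c["frame"][y-18:y+18,x-18:x+18,::-1],(400,400),interpolation=3)
p=[*(O+u*.045),.04]
a,b=proj(c,p).astype(int);d,e=proj(t,p).astype(int)
cv2.imwrite("pics/m2.png",cv2.hconcat([f(c,a,b),f(t,d,e)]))
E
```

```text
s est 5.789888145017571
t 17.35 tcp clamp [-87.6  -1.6  59.9] open 52.0 gf 4.9 ft [-4.2 -8.1  5.5]
dark/blue/green X p50,p95 [[36.0, 54.5], [31.7, 38.8], [47.3, 54.2]] [[np.int64(77), np.int64(35), np.int64(5)], [np.int64(76), np.int64(37), np.int64(7)], [np.int64(74), np.int64(37), np.int64(6)]] padface [array([39.4,  4.2, 34. ]), array([37.6,  4.7, 34. ]), array([44.3,  6.4, 34. ])]
t 17.65 tcp clamp [-87.6  -1.5  59.9] open 51.4 gf 4.8 ft [-4.5 -8.5  5.6]
dark/blue/green X p50,p95 [[42.8, 54.0], [31.2, 38.5], [46.5, 50.6]] [[np.int64(29), np.int64(39), np.int64(12)]] padface [array([59.4, -0.9, 34. ])]
t 17.75 tcp clamp [-87.6  -1.5  59.9] open 51.1 gf 4.8 ft [-4.8 -8.3  5.4]
dark/blue/green X p50,p95 [[40.6, 53.3], [31.1, 38.4], [45.9, 50.6]] [[np.int64(29), np.int64(44), np.int64(13)]] padface [array([62.2,  3.7, 34. ])]
```

View pics/m2.png

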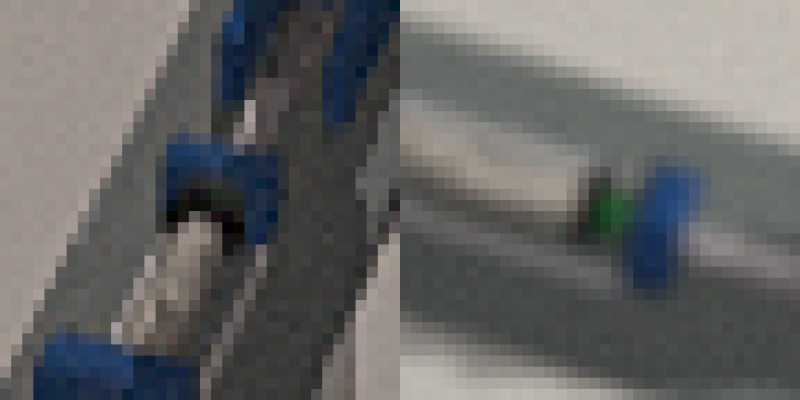

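The white is almost gone, with green nearly meeting the blue head at (630,220) in the right half; the pad is about 7 mm in. One small further squeeze.

Call:
{"api": "move_arm", "payload": {"dp": [[0,0,0],[0,0,0],[0,0,0],[0,0,0],[0,0,0]], "spin": [0,0,0,0,0], "fingers": [0.42,0.42,0.42,0.42,0.42]}}

```text
clock: 18.45
tcp_pos: [0.5606, -0.2484, 0.06]
eef_rot: [0.001, 0.152, 0.988, -0.004]
ft_force: [-4.9, -8.3, 6.8]
opening: 0.0498
gripper_force: 5.0
```

```bash
python3 st.py
python3 - <<'E'
from jw import *
c=camera("side")
for r in outline_of("side","lock")[:5]:
    Q=C(cloud(c)[r["mask"]&(c["range_z"]>0)]);print(round(r["conf"],2),np.median(Q,0),np.percentile(Q,3,0),np.percentile(Q,97,0))
E
```

```text
s est 6.703615465024058
t 18.45 tcp clamp [-87.8  -1.6  60. ] open 49.8 gf 5.0 ft [-4.9 -8.3  6.8]
dark/blue/green X p50,p95 [[36.6, 55.9], [32.3, 38.8], [-3.1, 33.5]] [[np.int64(76), np.int64(37), np.int64(4)], [np.int64(78), np.int64(35), np.int64(2)], [np.int64(82), np.int64(33), np.int64(5)]] padface [array([51.5,  4.7, 34. ]), array([42.8,  1. , 34. ])]
t 18.75 tcp clamp [-87.8  -1.6  60. ] open 49.6 gf 5.0 ft [-5.  -8.3  6.6]
dark/blue/green X p50,p95 [[43.8, 53.8], [32.2, 38.5], [46.5, 49.7]] [[np.int64(33), np.int64(41), np.int64(10)]] padface [array([51.9,  0.6, 34. ])]
t 18.85 tcp clamp [-87.8  -1.6  60. ] open 49.5 gf 5.0 ft [-4.4 -8.7  5.9]
dark/blue/green X p50,p95 [[45.9, 53.9], [31.1, 38.4], [47.0, 49.7]] [[np.int64(31), np.int64(43), np.int64(9)]] padface [array([60.2,  5.6, 34. ])]
0.65 [300.8 261.8  26.3] [292.4 233.    4.1] [310.8 294.3  35.7]
0.63 [77.8  2.4 41.2] [ 43.2 -15.3   9.4] [110.6   8.   46.7]
0.5 [341.4 113.5  31.6] [310.4  91.3   7.7] [366.4 132.1  36.5]
```

The pad face has stopped while the head moved on, so the lock is pressed against the fixed jaw with the pad about 8 mm in. Handing in while squeezed.

```bash
python3 -c "
from cell import *
print(hand_in())"
```

```text
the job is handed in; nothing more can be done
None
```

I placed the leftmost lock cylinder upright in the clamp channel and pumped the jaw until it pressed the cylinder against the fixed jaw. By camera estimate the pad is about 8 mm in (half), and I handed in at about 19 s with the trigger still squeezed. The hand-in gave no verdict.

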